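# Clear the flange bench: eject the bushing and put every part in its own nest

### The job

Checking is finished, so put the four parts away: the large flange, the small flange, the bushing and the gauge block each go into the black storage nest whose pocket has the part's own shape and size, standing upright and flat on the pocket's floor, the gauge block lying lengthwise in its oblong pocket. The bushing still sits flush in the check fixture: press the ejector lever right down so that it rises out of the bore, then lift it out.

Things in the scene. Friction and masses are not known exactly. Their poses are not given: they have to be found in the camera images.
- flange_large: Large turned steel flange, loose, lying disc down on the 3.6 mm thick green mat: a round disc 50 mm in diameter and 8.6 mm thick with a narrower hub (27 mm) on it, 22 mm tall in all, about 0.21 kg. Origin at the centre of its underside, z up. Take it by the rim of the disc, fingertips close to the mat; the hub gives no hold (it behaves as a cone).
- flange_small: Small turned steel flange, loose, of the same form: disc 36 mm in diameter and 7.8 mm thick, hub 20 mm, 20 mm tall in all, about 0.1 kg. Origin at the centre of its underside, z up. Take it by the rim of the disc.
- bushing: Plain brass bushing (tube), 26 mm outside, 16 mm inside, 20 mm tall, about 0.06 kg, loose. At the start it stands in the bore of the check fixture with its top flush with the fixture's top face, so that it cannot be gripped until the ejector has raised it by about 13 mm. Origin at the centre of its underside, z up.
- gauge_block: Plain steel gauge block, loose, 35 mm long (its x) by 15 mm wide (its y) by 22 mm tall. Origin at the centre of its underside, z up. Take it across the 15 mm.
- nest_large: Fixed storage nest: black block 76 mm (its x) by 96 mm (its y), 12 mm high, with a central round pocket 62 mm in diameter for the large flange. In all four nests the grey pocket floor is 5 mm above the underside; a finger slot 32 mm wide, as deep as the pocket, runs along y through the centre, open at both ends: fingers closing along y fit beside the part. Origin: centre of underside, z up.
- nest_small: Fixed storage nest as nest_large, with a round pocket 48 mm in diameter for the small flange.
- nest_bushing: Fixed storage nest as nest_large, with a round pocket 38 mm in diameter for the bushing.
- nest_gauge: Fixed storage nest as nest_large, with an oblong pocket 47 mm along x by 27 mm along y for the gauge block, whose length goes along x.
- check_fixture: Fixed check fixture: aluminium block 56 x 56 mm, top face 44 mm above the bench, base plate 92 x 76 mm, with a vertical bore 28.5 mm in diameter holding the bushing. Origin on the bench under the bore's axis, z up. A steel lever on its -x side ends in a black thumb pad 28 mm across: middle of its top 94 mm from the bore axis along -x and 42 mm high when up, 98 and 19 mm when fully down.
- ejector_lever (a joint): Ejector lever of the check fixture: 0 rad pad up, 0.38 rad pad right down, which lifts the bushing 13 mm out of the bore. The pivot is stiff: about 3 N on the pad moves it, and it stays where it is left, bushing raised. (In the way: a camera stand 0.2 m tall on the bench near x 0.67, y 0.05, between fixture and nests; swing past it on the robot's side.)

How it is judged:
On the way:
1. the ejector lever is pressed down and the bushing stands raised in the bore (value of joint ejector_lever above 0.3 rad and z of bushing in the frame of check_fixture above 0.033 m and horizontal distance between bushing and check_fixture below 0.006 m), for 0.2 s.
At the end, for the whole second after the job is handed in: Each of the four parts stands at rest in its own nest: centre within 12 mm of the nest's centre, underside less than 3 mm above the pocket floor, upright within 0.1 rad; the gauge block's length within 0.4 rad of the oblong pocket's (horizontal distance between flange_large and nest_large below 0.012 m and z of flange_large in the frame of nest_large below 0.008 m and angle between each of flange_large, flange_small, bushing, gauge_block's own z axis and vertical below 0.1 rad and linear speed of each of flange_large, flange_small, bushing, gauge_block below 0.02 m/s and horizontal distance between flange_small and nest_small below 0.012 m and z of flange_small in the frame of nest_small below 0.008 m and horizontal distance between bushing and nest_bushing below 0.012 m and z of bushing in the frame of nest_bushing below 0.008 m and horizontal distance between gauge_block and nest_gauge below 0.012 m and z of gauge_block in the frame of nest_gauge below 0.008 m and angle between the x axis of gauge_block and the x axis of nest_gauge, either way round below 0.4 rad); the robot touches nothing.
It also fails if it takes over 128 s, if anything falls off the work surface, if the arm or the gripper's body presses on something with over 40 N, if the wrist force passes 120 N, or if a joint passes its speed limit or range.

### The arm

A 7-joint arm with a two-finger parallel gripper is mounted at the origin on a cart in front of the work surface, level with it; the furniture and walls round the work are solid. World frame = base frame: x ahead of the robot, y to its left, z up, the work surface at z = 0. Lengths are in m, angles in rad, forces in N, time in s.
With the tool pointing down it reaches from about 0.4 to 0.9 m from the base axis. Payload 5.5 kg.
Tool frame: the origin (TCP) lies on the centre line of the jaws, within the pads' length; the fingertips stand 11 mm ahead of it and the grasp point (between the pads) lies 8 mm behind it (ctrl.nose_length is the distance from the TCP to the fingertips, in m); z points along the fingers, y is the line along which they close (so a half turn about z gives the same grasp; the last joint's range is limited). The gripper opens to 92 mm and grips with 3 to 60 N. Pads are 19 mm wide; open, the fingers measure 130 mm over their backs; the gripper's body (75 mm by 190 mm) begins 47 mm behind the grasp point.
Start: joints at [0.263, 0.501, -0.427, 1.55, 0.221, 1.138, -0.21], TCP at [0.65, 0, 0.238] pointing down, gripper open.
Joint ranges: [-2.88, 2.88], [-0.31, 2.03], [-1.54, 1.56], [0.2, 2.42], [-1.41, 4.55], [0.19, 2.02], [-2.57, 2.57]. Speed limits (rad/s): [2.57, 2.57, 3.14, 3.14, 3.14, 3.14, 3.14].

### API

Orientations are given as a unit quaternion [w, x, y, z].
In Python, from workcell import monitor, imaging, ticket, search_frame, ctrl gives the robot as it stands. The module is installed in compiled form; this text tells all that it offers.
- The arm moves only by the tool jog_arm, never from a script. Its argument "motion" is a list of rows, each a list of 2 entries, a list of its own where there are three numbers: the shift along the tool's x, y, z as a fraction of full scale, then the turn, a rotation vector about the tool's x, y, z as a fraction of full scale. A call has exactly 5 rows; each row shifts and turns the commanded pose from where the row before left it, along the tool's axes as they then stand; what a row does not reach is not made up. Full scale, the value 1, is 0.4 m for a shift and pi/2 rad for a turn. A row lasts 1/8 s, in which the tool goes at most 62.5 mm and 10.7 degrees, less where a joint would pass 70% of its speed; a pose out of reach is approached as far as the arm can. A call with a number of a shift or a turn outside -1 to 1 is refused whole. A call with a gripper value outside its range is refused whole. "gripper" is the closure, from 0 (fully open) to 1 (shut), set as the call begins (left out, the last holds). The fingers move at their own pace and stop on an object; "squeeze" is the grip in N (left out, the last holds). Time passes only in rows, so rows that do not move let the fingers close, or fill a call up. It gives the time, the measured TCP pose, the force, the opening and the grip force at its end, in the units of the state.
- monitor.state(): the state, without advancing time (a new reading comes with each control period).
- imaging.read_camera(name): name is "scene" or "side" or "wrist"; returns a dict with "pixels" (400x640x3 uint8, blue, green, red), "vfov" (degrees; the focal length in pixels is half the picture's height over the tangent of half this angle, whatever the lens; pixels are square), "cx", "cy" (the principal point, pixels), "world_to_cam" (4x4, takes a point from world to camera coordinates); the wrist camera has in their place "tool_from_camera" (4x4, takes a point from camera to tool coordinates, whose origin is the TCP and whose axes are the flange's). Camera axes: x right, y down, z forward; pixel columns grow to the right and rows downward; lengths in m; the calibration is good to about 2 mm. A picture is of the moment at which its call begins: read the wrist's pose just before it. There is no depth.
- ticket.finish_job(): hands the job in; it is judged then, once.
Trained networks look in a picture, given as the dict that the camera call returned (one of the last four; its "shot" number tells which), for a name from the list of things; names that differ only in an ending like _2 or _b are one class to them, and where a whole thing is asked for, a point or a joint stands for the part that bears it (a point fixed in the world has none). Each returns a list of dicts, best first, with "score" (0 to 1); they miss things now and then, are a little off and sometimes report something else, mostly with a low value. They report only what shows in the picture. A call takes as long as a camera call.
- search_frame(thing, picture): "box" ([left, top, width, height] in pixels, round what is visible of it).
The state is a dict: "time": time; "joint_positions": joint angles; "joint_velocities": joint speeds; "effort": joint torques, N m; "position": TCP position; "tool_rot": TCP orientation; "wrist_force": force on the tool from outside, world axes, zero at the start; "moment": the same for the moment, N m; "width": finger opening in m; "gripper_force": force on a finger pad.
Only numpy, scipy, OpenCV 4.12 (cv2) and the standard library are available. Lean on these libraries where they do the work, as an engineer would, in place of code of your own. Each camera call takes 0.05 s, during which the arm holds its last target. There are 200 camera calls.

## Working session

There is one attempt and no reset: what is moved stays moved. The work goes in short steps, Python scripts to look and compute and a tool call to move; the robot and the scene stay as the last step left them, time stands still between calls to the robot, and variables do not carry over. Pictures are saved under pics/ and viewed, at most 14 in all, crops included, and the job is handed in when it is done.

Besides the shell and the picture viewer there is one more tool, called after "Call:" in YAML: its name, and indented under it one key for each argument. jog_arm: Moves the arm, as the interface text tells. Its arguments: {"type":"object","properties":{"motion":{"type":"array","items":{"type":"array"}},"gripper":{"type":"number"},"squeeze":{"type":"number"}},"required":["motion"]}

```bash
mkdir -p pics; cat > h.py <<'E'
import numpy as np, cv2
from workcell import monitor, imaging, ticket, search_frame, ctrl
from scipy.spatial.transform import Rotation as R
def pose():
    s=monitor.state(); q=s["tool_rot"]; T=np.eye(4)
    T[:3,:3]=R.from_quat([q[1],q[2],q[3],q[0]]).as_matrix(); T[:3,3]=s["position"]; return T
def shot(name):
    T=pose(); p=imaging.read_camera(name)
    p["c2w"]=T@np.array(p["tool_from_camera"]) if name=="wrist" else np.linalg.inv(np.array(p["world_to_cam"]))
    p["f"]=200/np.tan(np.radians(p["vfov"])/2); return p
def ray(p,u,v,z):
    d=p["c2w"][:3,:3]@np.array([(u-p["cx"])/p["f"],(v-p["cy"])/p["f"],1]); o=p["c2w"][:3,3]
    return o+d*(z-o[2])/d[2]
def proj(p,X):
    c=np.linalg.inv(p["c2w"])@np.append(X,1); return c[:2]/c[2]*p["f"]+[p["cx"],p["cy"]]
THINGS=["flange_large","flange_small","bushing","gauge_block","nest_large","nest_small","nest_bushing","nest_gauge","check_fixture","ejector_lever"]
E
python3 - <<'E'
from h import *
s=monitor.state(); print(s["time"],s["position"],s["tool_rot"],s["width"],ctrl.nose_length)
for n in["scene","side","wrist"]:
    p=shot(n); cv2.imwrite(f"pics/{n}0.png",p["pixels"]); print(n,p["f"],p["c2w"].round(3).tolist(),p["cx"],p["cy"])
    for t in THINGS:
        print(t,[(np.round(r["box"]).astype(int).tolist(),round(r["score"],2)) for r in search_frame(t,p)[:2]])
E
```

```text
0.0 [ 6.49328170e-01 -4.41084715e-05  2.36688034e-01] [-6.95186718e-04  7.07086371e-01  7.07126552e-01 -6.48873909e-04] 0.09179559465648941 0.011
scene 458.60619933172006 [[-0.89, -0.256, 0.377, 0.016], [-0.455, 0.543, -0.706, 0.891], [-0.024, -0.8, -0.599, 0.822], [0.0, 0.0, 0.0, 1.0]] 319.330420289028 201.71876770511196
flange_large [([307, 294, 21, 16], 0.6)]
flange_small [([261, 309, 15, 17], 0.78)]
bushing [([212, 250, 7, 7], 0.46)]
gauge_block [([285, 266, 13, 13], 0.6)]
nest_large [([341, 139, 30, 24], 0.65)]
nest_small [([364, 167, 31, 26], 0.66), ([260, 308, 17, 19], 0.63)]
nest_bushing [([328, 158, 26, 17], 0.66)]
nest_gauge [([375, 149, 30, 25], 0.6)]
check_fixture [([194, 246, 58, 39], 0.76)]
ejector_lever [([225, 266, 31, 10], 0.71)]
side 361.6756917457586 [[0.937, -0.15, 0.316, 0.191], [-0.35, -0.4, 0.847, -0.819], [-0.0, -0.904, -0.427, 0.47], [0.0, 0.0, 0.0, 1.0]] 318.3067031129673 203.94635505094308
flange_large [([246, 184, 12, 6], 0.4)]
flange_small []
bushing [([281, 186, 6, 7], 0.28)]
gauge_block [([281, 186, 4, 6], 0.5)]
nest_large []
nest_small [([300, 262, 51, 40], 0.82)]
nest_bushing [([364, 253, 58, 42], 0.79)]
nest_gauge [([325, 299, 68, 54], 0.83)]
check_fixture [([298, 164, 46, 23], 0.81), ([389, 289, 66, 46], 0.48)]
ejector_lever [([298, 171, 18, 2], 0.61), ([262, 173, 11, 8], 0.29)]
wrist 306.84032141465025 [[1.0, 0.0, -0.001, 0.65], [-0.0, -0.957, -0.29, 0.079], [-0.001, 0.29, -0.957, 0.386], [0.0, 0.0, 0.0, 1.0]] 323.17953381390765 201.5968757764574
flange_large []
flange_small []
bushing []
gauge_block []
nest_large []
nest_small []
nest_bushing [([232, 325, 53, 22], 0.89)]
nest_gauge []
check_fixture []
ejector_lever []
```

```bash
python3 - <<'E'
import cv2,numpy as np
a=cv2.imread("pics/scene0.png");b=cv2.imread("pics/side0.png");w=cv2.imread("pics/wrist0.png")
cv2.imwrite("pics/scene_c.png",cv2.resize(a[110:360,160:440],None,fx=2.4,fy=2.4,interpolation=2))
cv2.imwrite("pics/side_c.png",cv2.resize(b[140:380,200:500],None,fx=2.5,fy=2.5,interpolation=2))
E
```

```text
(no output)
```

View pics/scene_c.png

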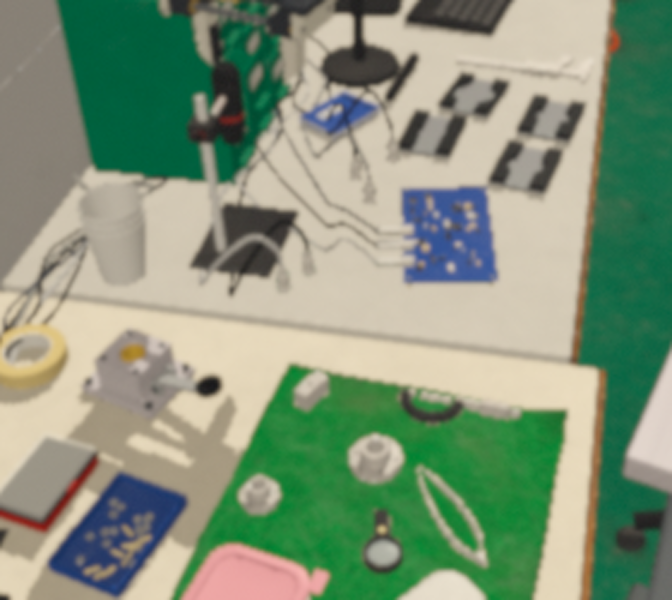

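View pics/side_c.png

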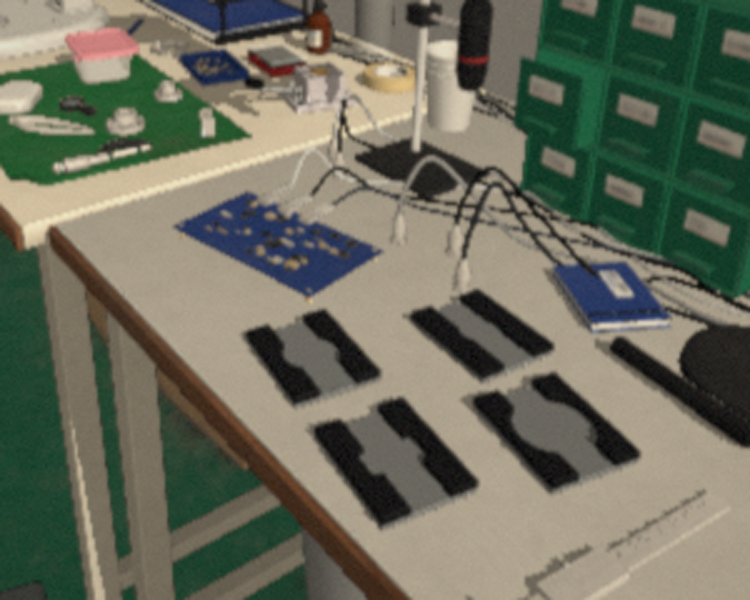

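View pics/wrist0.png

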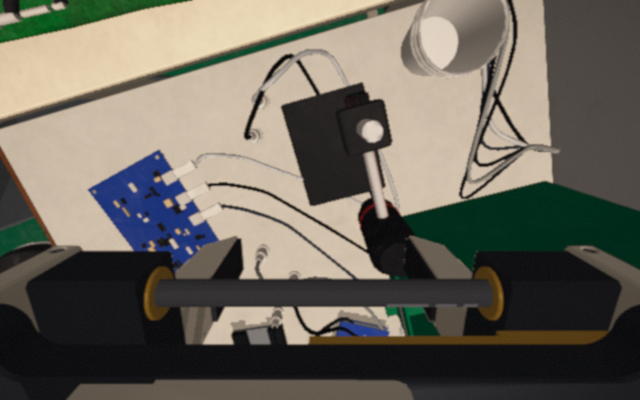

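```bash
python3 - <<'E'
from h import *
p=shot("scene");q=shot("side")
def S(cx,cy,z): return ray(p,160+cx/2.4,110+cy/2.4,z)[:2].round(3)
def D(cx,cy,z): return ray(q,200+cx/2.5,140+cy/2.5,z)[:2].round(3)
print("FL",S(375,450,.026),S(375,462,.0122),D(125,122,.015)); print("FS",S(260,494,.015),D(168,90,.015)); print("GB",S(311,390,.015),D(207,122,.015))
print("bush",S(132,352,.044),"pad",S(208,385,.042)); 
print("fix top corners",S(98,371,.044),S(133,331,.044),S(175,345,.044),S(148,408,.003))
print("mat corners",S(290,367,0),S(566,410,0))
for n,c in dict(small=[(246,328),(324,310),(380,377),(299,404)],bush=[(410,316),(475,291),(553,347),(484,380)],gauge=[(314,428),(401,397),(478,488),(382,525)],large=[(470,398),(553,374),(638,453),(552,490)]).items():
    P=np.array([D(*k,.012) for k in c]); print(n,P.tolist(),P.mean(0).round(3),[np.linalg.norm(P[i]-P[i-1]).round(3) for i in range(4)])
    c0=P.mean(0); e=(P[2]+P[3]-P[1]-P[0]); e2=P[1]+P[2]-P[0]-P[3]; print(np.degrees(np.arctan2(e[1],e[0])).round(1),np.degrees(np.arctan2(e2[1],e2[0])).round(1))
E
```

```text
FL [0.358 0.279] [0.357 0.282] [0.361 0.267]
FS [0.434 0.364] [0.439 0.361]
GB [0.458 0.229] [0.46 0.23]
bush [0.634 0.286] pad [0.538 0.289]
fix top corners [0.648 0.323] [0.653 0.26 ] [0.601 0.258] [0.601 0.313]
mat corners [0.503 0.197] [0.22  0.129]
small [[0.373, -0.21], [0.445, -0.209], [0.452, -0.309], [0.381, -0.316]] [ 0.413 -0.261] [np.float64(0.106), np.float64(0.072), np.float64(0.1), np.float64(0.071)]
-85.8 3.2
bush [[0.511, -0.243], [0.584, -0.229], [0.602, -0.324], [0.527, -0.34]] [ 0.556 -0.284] [np.float64(0.098), np.float64(0.074), np.float64(0.097), np.float64(0.077)]
-80.0 11.5
gauge [[0.382, -0.344], [0.457, -0.336], [0.464, -0.436], [0.39, -0.442]] [ 0.423 -0.389] [np.float64(0.098), np.float64(0.075), np.float64(0.1), np.float64(0.074)]
-85.7 5.4
large [[0.505, -0.355], [0.581, -0.353], [0.586, -0.447], [0.509, -0.455]] [ 0.545 -0.402] [np.float64(0.1), np.float64(0.076), np.float64(0.094), np.float64(0.077)]
-87.3 3.7
```

Call:
jog_arm:
  motion:
    - [[0.094,-0.106,0],[0,0,0]]
    - [[0.094,-0.106,0],[0,0,0]]
    - [[0.094,-0.106,0],[0,0,0]]
    - [[0.094,-0.106,0],[0,0,0]]
    - [[0,0,0],[0,0,0]]

```text
time: 2.38
position: [0.4771, 0.1543, 0.2382]
tool_rot: [-0.0, 0.704, 0.71, 0.0]
wrist_force: [0.3, -0.9, -0.2]
width: 0.0919
gripper_force: 0.0
```

```bash
python3 - <<'E'
from h import *
s=monitor.state(); print(s["time"],s["position"],s["tool_rot"],s["joint_velocities"].round(3) if hasattr(s["joint_velocities"],'round') else 0)
p=shot("wrist"); cv2.imwrite("pics/w1.png",p["pixels"]); np.savez("w1.npz",c2w=p["c2w"],f=p["f"],cx=p["cx"],cy=p["cy"])
for t in ["flange_large","flange_small","bushing","gauge_block","check_fixture","ejector_lever"]:
    print(t,[(np.round(r["box"]).astype(int).tolist(),round(r["score"],2)) for r in search_frame(t,p)[:2]])
for n,X in dict(FL=[.358,.28,.026],FS=[.436,.362,.024],GB=[.459,.23,.026],B=[.634,.286,.044],pad=[.538,.289,.042]).items(): print(n,proj(p,X).round())
E
```

```text
2.375 [0.47708756 0.15428681 0.23823267] [-2.16195286e-04  7.04329967e-01  7.09872699e-01  3.74525880e-05] [ 0.039  0.036  0.075 -0.059  0.045 -0.007  0.026]
flange_large [([199, 47, 46, 48], 0.63)]
flange_small []
bushing [([467, 43, 25, 30], 0.59)]
gauge_block [([300, 99, 17, 30], 0.96)]
check_fixture [([374, 24, 143, 75], 0.77)]
ejector_lever [([374, 45, 71, 31], 0.75)]
FL [214.  62.]
FS [285. -25.]
GB [308. 111.]
B [479.  55.]
pad [384.  52.]
```

View pics/w1.png

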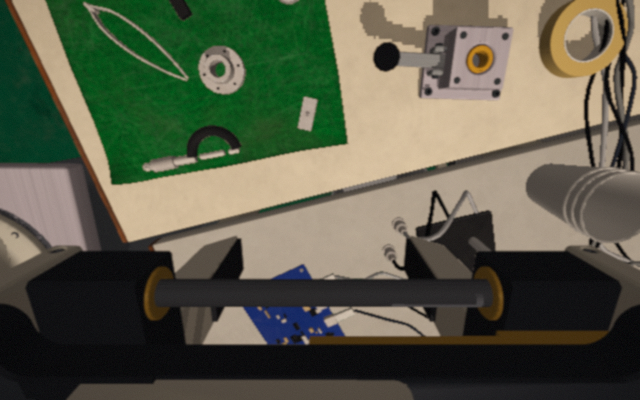

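```bash
cat >> h.py <<'E'
def load(n): return {k:v for k,v in np.load(n).items()}
E
python3 - <<'E'
from h import *
p=load("w1.npz")
print("pad",ray(p,386,57,.042),"bush",ray(p,480.5,59,.044),"FL hub",ray(p,223,69,.0256))
for u,v in[(449,25),(510,27),(504,92),(441,90)]: print("top",ray(p,u,v,.044)[:2].round(4))
for u,v in[(308,96),(318,100),(308,124),(299,121)]: print("gb",ray(p,u,v,.0256)[:2].round(4))
print(pose().round(4))
im=cv2.imread("pics/w1.png"); cv2.imwrite("pics/w1c.png",np.hstack([cv2.resize(im[10:110,370:520],None,fx=3,fy=4.0),cv2.resize(im[85:145,285:340],None,fx=6,fy=6)[:400,:330].copy() if 0 else cv2.resize(im[85:145,285:335],(333,400))]))
E
```

```text
pad [0.54007201 0.28416586 0.042     ] bush [0.63640702 0.28272996 0.044     ] FL hub [0.36662908 0.27333321 0.0256    ]
top [0.6003 0.3134]
top [0.6612 0.3121]
top [0.6661 0.2511]
top [0.5996 0.2526]
gb [0.4589 0.2463]
gb [0.4701 0.2421]
gb [0.4587 0.216 ]
gb [0.4485 0.2192]
[[ 2.200e-03  1.000e+00 -2.000e-04  4.812e-01]
 [ 1.000e+00 -2.200e-03  1.000e-04  1.494e-01]
 [ 1.000e-04 -2.000e-04 -1.000e+00  2.375e-01]
 [ 0.000e+00  0.000e+00  0.000e+00  1.000e+00]]
```

View pics/w1c.png

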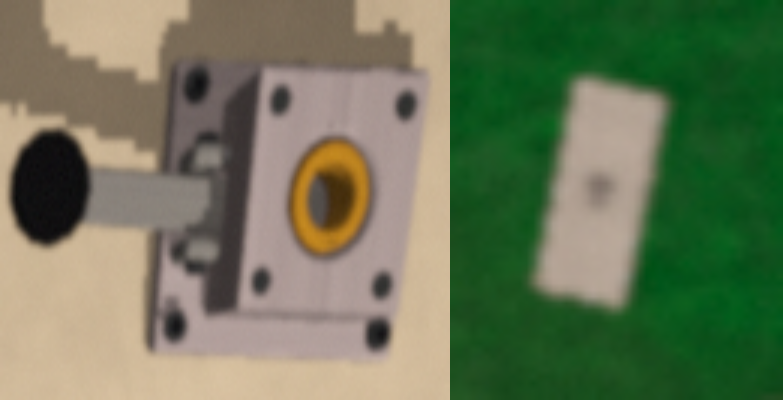

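Call:
jog_arm:
  motion:
    - [[0.1125,0.044,0],[0,0,0]]
    - [[0.1125,0.044,0],[0,0,0]]
    - [[0.1125,0.044,0],[0,0,0]]
    - [[0,0,0.12],[0,0,0]]
    - [[0,0,0.12],[0,0,0]]
  gripper: 1

```text
time: 3.35
position: [0.5343, 0.2858, 0.1405]
tool_rot: [0.0, 0.707, 0.707, 0.001]
wrist_force: [0.3, -0.4, -0.9]
width: 0.0467
gripper_force: 0.0
```

Call:
jog_arm:
  motion:
    - [[0,0,0.1],[0,0,0]]
    - [[0,0,0.1],[0,0,0]]
    - [[0,0,0],[0,0,0]]
    - [[0,0,0],[0,0,0]]
    - [[0,0,0],[0,0,0]]

```text
time: 3.98
position: [0.5348, 0.2862, 0.0639]
tool_rot: [0.001, 0.707, 0.707, 0.002]
wrist_force: [0.2, 0.7, 0.3]
width: 0.0009
gripper_force: 0.0
```

Call:
jog_arm:
  motion:
    - [[0,0,0.03],[0,0,0]]
    - [[0,0,0.03],[0,0,0]]
    - [[0,0,0.02],[0,0,0]]
    - [[0,0,0.005],[0,0,0]]
    - [[0,0,0],[0,0,0]]

```text
time: 4.6
position: [0.5328, 0.2863, 0.029]
tool_rot: [-0.0, 0.707, 0.707, -0.0]
wrist_force: [-6.3, -0.6, 15.9]
width: 0.0005
gripper_force: 8.8
```

Call:
jog_arm:
  motion:
    - [[0,0,-0.1],[0,0,0]]
    - [[0,0,-0.14],[0,0,0.11]]
    - [[0,0,-0.14],[0,0,0.11]]
    - [[0,0,0],[0,0,0.11]]
    - [[0,0,0],[0,0,0.11]]
  gripper: 0

```text
time: 5.22
position: [0.5339, 0.2848, 0.1801]
tool_rot: [0.001, 0.906, 0.423, 0.001]
wrist_force: [-0.7, 0.0, 0.1]
width: 0.0458
gripper_force: 0.0
```

```bash
python3 - <<'E'
from h import *
s=monitor.state(); print(s["time"],s["position"],s["tool_rot"],s["joint_positions"])
E
```

```text
5.225 [0.53394296 0.28480561 0.18013007] [5.08174314e-04 9.06177570e-01 4.22896600e-01 6.47996003e-04] [-0.25291088  0.4736377  -0.37049586  1.72404652  0.2016199   0.98019282
 -1.39638607]
```

Call:
jog_arm:
  motion:
    - [[0,0,0],[0,0,0.112]]
    - [[0,0,0],[0,0,0.112]]
    - [[0,0,0],[0,0,0.112]]
    - [[0,0,0],[0,0,0.112]]
    - [[0,0,0],[0,0,0]]

```text
time: 5.85
position: [0.5332, 0.2848, 0.1789]
tool_rot: [0.001, 0.996, 0.089, -0.0]
wrist_force: [-0.2, -0.1, 0.9]
width: 0.091
gripper_force: 0.0
```

```bash
python3 - <<'E'
from h import *
s=monitor.state(); print(s["time"],s["position"],s["tool_rot"],s["joint_positions"].round(2),s["width"])
p=shot("wrist"); cv2.imwrite("pics/w2.png",p["pixels"]); np.savez("w2.npz",c2w=p["c2w"],f=p["f"],cx=p["cx"],cy=p["cy"])
for t in ["bushing","ejector_lever","flange_small"]:
    print(t,[(np.round(r["box"]).astype(int).tolist(),round(r["score"],2)) for r in search_frame(t,p)[:2]])
print(proj(p,[.6364,.283,.044]),proj(p,[.6364,.283,.057]))
E
```

```text
5.85 [0.53321039 0.28479134 0.17893281] [ 6.94946932e-04  9.96075720e-01  8.85020467e-02 -2.53940113e-04] [-0.37  0.46 -0.22  1.73  0.12  0.97 -2.03] 0.09098540318266288
bushing [([332, 62, 32, 34], 0.89)]
ejector_lever [([312, 113, 31, 85], 0.57)]
flange_small [([242, 238, 16, 32], 0.67)]
[346.27400118  80.51314952] [347.42955603  79.16421888]
```

View pics/w2.png

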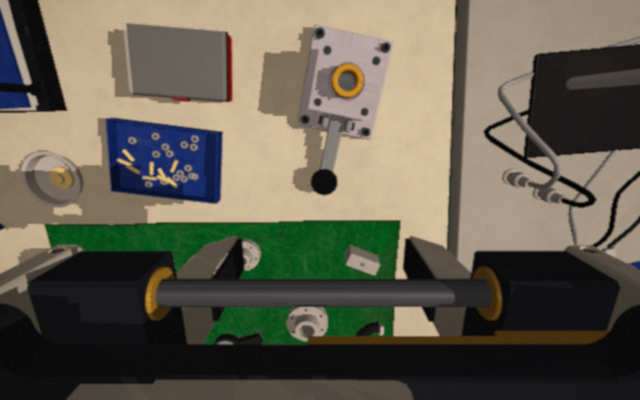

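```bash
python3 - <<'E'
from h import *
p=load("w2.npz")
print("bush",ray(p,347.5,80,.057)[:3],ray(p,348,79,.057))
for z in(.019,.03,.042): print("pad",z,ray(p,323,182,z))
im=cv2.imread("pics/w2.png"); cv2.imwrite("pics/w2c.png",cv2.resize(im[20:200,290:400],None,fx=3.3,fy=3.3,interpolation=2))
h=cv2.inRange(cv2.cvtColor(im,cv2.COLOR_BGR2HSV),(12,120,80),(35,255,255))[40:120,300:400]
n,l,st,c=cv2.connectedComponentsWithStats(h); i=1+st[1:,4].argmax(); print(st[i],c[i]+[300,40])
cam=np.linalg.inv(p["c2w"])
for z in(.044,.057):print("expected dia px",26e-3*p["f"]/(cam@[.6364,.283,z,1])[2])
E
```

```text
bush [0.63578266 0.28281562 0.057     ] [0.6366058  0.28256392 0.057     ]
pad 0.019 [0.53874399 0.28589399 0.019     ]
pad 0.03 [0.5413096  0.28635805 0.03      ]
pad 0.042 [0.54410844 0.28686429 0.042     ]
[ 31  23  33  35 607] [347.04118616  80.29489292]
expected dia px 30.171241491155172
expected dia px 31.659856010320016
```

View pics/w2c.png

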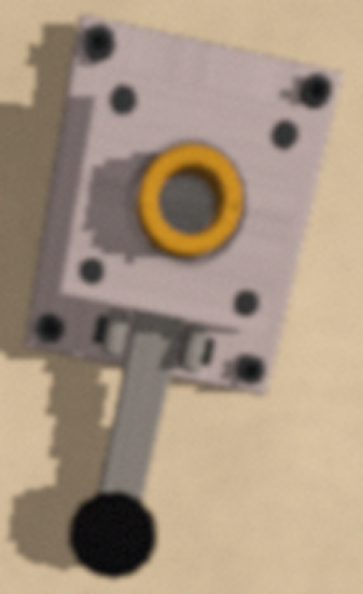

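Call:
jog_arm:
  motion:
    - [[0.1255,0.025,0],[0,0,0]]
    - [[0.1255,0.025,0],[0,0,0]]
    - [[0,0,0.12],[0,0,0]]
    - [[0,0,0.12],[0,0,0]]
    - [[0,0,0],[0,0,0]]
  gripper: 0.4

```text
time: 6.68
position: [0.6319, 0.2812, 0.0787]
tool_rot: [0.002, 0.996, 0.088, -0.005]
wrist_force: [0.0, -0.7, -0.3]
width: 0.0555
gripper_force: 0.0
```

```bash
python3 - <<'E'
from h import *
s=monitor.state(); print(s["time"],s["position"],s["tool_rot"],s["width"])
T=pose(); print((T[:3,:3].T@(np.array([.6357,.2828,.0575])-T[:3,3])/.4).round(4))
E
```

```text
6.675 [0.63186354 0.28122723 0.0787006 ] [ 0.00164616  0.99606963  0.0884315  -0.00473733] 0.05548204162945826
[ 0.0106 -0.0023  0.0529]
```

Call:
jog_arm:
  motion:
    - [[0.01,-0.002,0.02],[0,0,0]]
    - [[0,0,0.03],[0,0,0]]
    - [[0,0,0],[0,0,0]]
    - [[0,0,0],[0,0,0]]
    - [[0,0,0],[0,0,0]]

```text
time: 7.3
position: [0.6397, 0.285, 0.0645]
tool_rot: [-0.0, 0.996, 0.088, 0.001]
wrist_force: [0.9, 0.3, 0.6]
width: 0.0549
gripper_force: 0.0
```

Call:
jog_arm:
  motion:
    - [[-0.008,0.004,0.0165],[0,0,0]]
    - [[0,0,0],[0,0,0]]
    - [[0,0,0],[0,0,0]]
    - [[0,0,0],[0,0,0]]
    - [[0,0,0],[0,0,0]]

```text
time: 7.92
position: [0.6366, 0.2828, 0.0572]
tool_rot: [-0.0, 0.996, 0.088, 0.0]
wrist_force: [0.2, 0.8, -0.3]
width: 0.0549
gripper_force: 0.0
```

Call:
jog_arm:
  motion:
    - [[0,0,0],[0,0,0]]
    - [[0,0,0],[0,0,0]]
    - [[0,0,0],[0,0,0]]
    - [[0,0,0],[0,0,0]]
    - [[0,0,0],[0,0,0]]
  gripper: 1
  squeeze: 20

```text
time: 8.55
position: [0.6365, 0.2827, 0.0572]
tool_rot: [-0.0, 0.996, 0.088, 0.0]
wrist_force: [0.1, -0.5, 0.9]
width: 0.0252
gripper_force: 20.0
```

Call:
jog_arm:
  motion:
    - [[0,0,-0.05],[0,0,0]]
    - [[0,0,-0.15],[0,0,0]]
    - [[-0.124,0.035,-0.05],[0,0,0]]
    - [[-0.124,0.035,0],[0,0,0]]
    - [[-0.124,0.035,0],[0,0,0]]

```text
time: 9.18
position: [0.4965, 0.2148, 0.159]
tool_rot: [-0.0, 0.996, 0.088, 0.001]
wrist_force: [-0.5, -0.1, -1.4]
width: 0.0252
gripper_force: 20.0
```

Call:
jog_arm:
  motion:
    - [[-0.124,0.035,0],[0,0,0]]
    - [[-0.0245,0.137,0],[0,0,0]]
    - [[-0.0245,0.137,0],[0,0,0]]
    - [[-0.0245,0.137,0],[0,0,0]]
    - [[-0.0245,0.137,0],[0,0,0]]

```text
time: 9.8
position: [0.4512, -0.0316, 0.1588]
tool_rot: [0.0, 0.996, 0.088, 0.001]
wrist_force: [1.3, 0.1, -0.6]
width: 0.025
gripper_force: 20.0
```

Call:
jog_arm:
  motion:
    - [[-0.0245,0.137,0],[0,0,0]]
    - [[-0.0245,0.137,0],[0,0,0]]
    - [[-0.0245,0.137,0],[0,0,0]]
    - [[-0.0245,0.137,0],[0,0,0]]
    - [[0,0,0],[0,0,0]]

```text
time: 10.42
position: [0.4499, -0.2584, 0.1587]
tool_rot: [0.002, 0.996, 0.084, 0.001]
wrist_force: [0.2, 0.9, -0.5]
width: 0.025
gripper_force: 20.0
```

```bash
python3 - <<'E'
from h import *
s=monitor.state(); print(s["time"],s["position"],s["tool_rot"],s["joint_positions"].round(2),s["width"])
p=shot("wrist"); cv2.imwrite("pics/w3.png",p["pixels"]); np.savez("w3.npz",c2w=p["c2w"],f=p["f"],cx=p["cx"],cy=p["cy"])
for t in ["nest_small","nest_bushing","nest_gauge","nest_large"]:
    print(t,[(np.round(r["box"]).astype(int).tolist(),round(r["score"],2)) for r in search_frame(t,p)[:2]])
E
```

```text
10.425 [ 0.44987921 -0.25842447  0.15872814] [1.77479368e-03 9.96482263e-01 8.37810378e-02 8.28560093e-04] [ 0.45  0.33  0.02  1.97 -0.01  0.84 -0.93] 0.024951744665840964
nest_small [([268, 186, 100, 77], 0.67)]
nest_bushing [([313, 32, 111, 94], 0.75)]
nest_gauge [([393, 195, 99, 72], 0.81)]
nest_large [([427, 62, 127, 99], 0.81), ([393, 194, 100, 71], 0.38)]
```

View pics/w3.png

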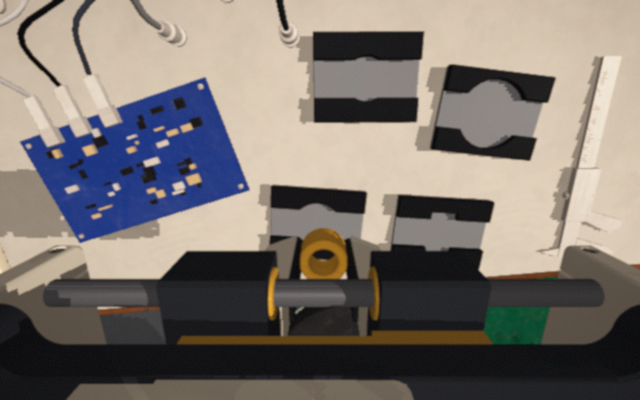

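```bash
python3 - <<'E'
from h import *
p=load("w3.npz")
for n,c in dict(bush=[(314,32),(423,32),(417,122),(313,122)],large=[(450,66),(554,78),(531,160),(431,148)]).items():
    P=np.array([ray(p,*k,.012)[:2] for k in c]); e=P[1]+P[2]-P[0]-P[3]
    print(n,P.mean(0).round(4),np.degrees(np.arctan2(e[1],e[0])).round(1),[np.linalg.norm(P[i]-P[i-1]).round(3) for i in range(4)])
print("gauge slot centre",ray(p,442,232,.005),"small",ray(p,317,226,.005))
T=pose(); print(T[:3,3]); print((T[:3,:3].T@(np.array([.556,-.284,.10])-T[:3,3])/.4).round(4))
E
```

```text
bush [ 0.559 -0.28 ] -80.4 [np.float64(0.075), np.float64(0.094), np.float64(0.075), np.float64(0.097)]
large [ 0.548  -0.4005] -86.7 [np.float64(0.073), np.float64(0.095), np.float64(0.074), np.float64(0.099)]
gauge slot centre [ 0.42452807 -0.39125335  0.005     ] small [ 0.40926455 -0.25913019  0.005     ]
[ 0.45091059 -0.25081141  0.15753406]
[0.2437 0.1284 0.1439]
```

Call:
jog_arm:
  motion:
    - [[0.083,0.041,0],[0,0,0]]
    - [[0.083,0.041,0],[0,0,0]]
    - [[0.083,0.041,0.1],[0,0,0]]
    - [[0,0,0.1],[0,0,0]]
    - [[0,0,0.03],[0,0,0]]

```text
time: 11.3
position: [0.5556, -0.2806, 0.0622]
tool_rot: [-0.002, 0.996, 0.089, -0.002]
wrist_force: [-1.0, -0.6, -0.8]
width: 0.0251
gripper_force: 20.0
```

Call:
jog_arm:
  motion:
    - [[0,0,0],[0,0,0]]
    - [[0,0,0],[0,0,0]]
    - [[0,0,0],[0,0,0]]
    - [[0,0,0],[0,0,0]]
    - [[0,0,0],[0,0,0]]

```text
time: 11.92
position: [0.5573, -0.2837, 0.0657]
tool_rot: [0.0, 0.996, 0.088, 0.0]
wrist_force: [0.5, 0.2, -1.1]
width: 0.025
gripper_force: 20.0
```

```bash
python3 - <<'E'
from h import *
T=pose(); print(T[:3,3],monitor.state()["tool_rot"]); print((T[:3,:3].T@(np.array([.5575,-.282,.0262])-T[:3,3])/.4).round(4))
p=shot("wrist"); cv2.imwrite("pics/w4.png",p["pixels"][150:400,200:460])
E
```

```text
[ 0.55731476 -0.2837404   0.06565956] [1.79322291e-04 9.96139723e-01 8.77810399e-02 3.31016871e-04]
[ 0.0012 -0.0042  0.0986]
```

View pics/w4.png

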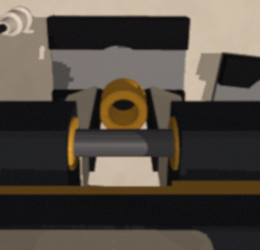

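Call:
jog_arm:
  motion:
    - [[0,-0.004,0.05],[0,0,0]]
    - [[0,0,0.035],[0,0,0]]
    - [[0,0,0.012],[0,0,0]]
    - [[0,0,0],[0,0,0]]
    - [[0,0,0],[0,0,0]]

```text
time: 12.6
position: [0.5568, -0.282, 0.0258]
tool_rot: [-0.0, 0.996, 0.088, -0.0]
wrist_force: [-1.0, -0.1, 0.4]
width: 0.025
gripper_force: 20.0
```

Call:
jog_arm:
  motion:
    - [[0,0,0.004],[0,0,0]]
    - [[0,0,0],[0,0,0]]
    - [[0,0,0],[0,0,0]]
    - [[0,0,0],[0,0,0]]
    - [[0,0,0],[0,0,0]]

```text
time: 13.22
position: [0.5571, -0.2821, 0.025]
tool_rot: [0.0, 0.996, 0.088, 0.0]
wrist_force: [-1.1, 0.8, 5.5]
width: 0.0252
gripper_force: 20.0
```

Call:
jog_arm:
  motion:
    - [[0,0,0],[0,0,0]]
    - [[0,0,0],[0,0,0]]
    - [[0,0,0],[0,0,0]]
    - [[0,0,-0.1],[0,0,0]]
    - [[0,0,-0.1],[0,0,0]]
  gripper: 0.45

```text
time: 13.85
position: [0.5563, -0.2816, 0.1048]
tool_rot: [-0.0, 0.996, 0.088, -0.001]
wrist_force: [1.6, -0.9, 0.3]
width: 0.0506
gripper_force: 0.0
```

Call:
jog_arm:
  motion:
    - [[-0.1,0,-0.05],[0,0,0]]
    - [[-0.13,0,0],[0,0,0]]
    - [[0,0,0],[0,0,0]]
    - [[0,0,0],[0,0,0]]
    - [[0,0,0],[0,0,0]]

```text
time: 14.48
position: [0.4677, -0.2975, 0.1247]
tool_rot: [-0.0, 0.996, 0.089, 0.0]
wrist_force: [0.4, -0.2, -0.5]
width: 0.0506
gripper_force: 0.0
```

```bash
python3 - <<'E'
from h import *
s=monitor.state(); print(s["time"],s["position"],s["tool_rot"],s["joint_positions"].round(2),s["width"])
p=shot("wrist"); cv2.imwrite("pics/w5.png",p["pixels"]); np.savez("w5.npz",c2w=p["c2w"],f=p["f"],cx=p["cx"],cy=p["cy"])
for t in ["bushing"]:
    print(t,[(np.round(r["box"]).astype(int).tolist(),round(r["score"],2)) for r in search_frame(t,p)[:2]])
print(proj(p,[.5575,-.282,.025]),proj(p,[.5575,-.282,.045]))
h=cv2.inRange(cv2.cvtColor(p["pixels"],cv2.COLOR_BGR2HSV),(12,120,80),(35,255,255))[:230]
n,l,st,c=cv2.connectedComponentsWithStats(h); i=1+st[1:,4].argmax(); print(st[i],c[i],ray(p,*c[i],.023))
E
```

```text
14.475 [ 0.46768994 -0.29753657  0.12467776] [-4.97879802e-05  9.96066966e-01  8.86024625e-02  4.48323948e-04] [ 0.5   0.44  0.02  1.9  -0.01  0.8  -0.86] 0.0505815839937178
bushing [([308, 73, 36, 39], 0.81), ([357, 215, 109, 63], 0.64)]
[324.06997063  91.02872855] [324.13955284  89.48326589]
[307  75  35  36 689] [323.86066763  92.23222061] [ 0.55671472 -0.28198286  0.023     ]
```

View pics/w5.png

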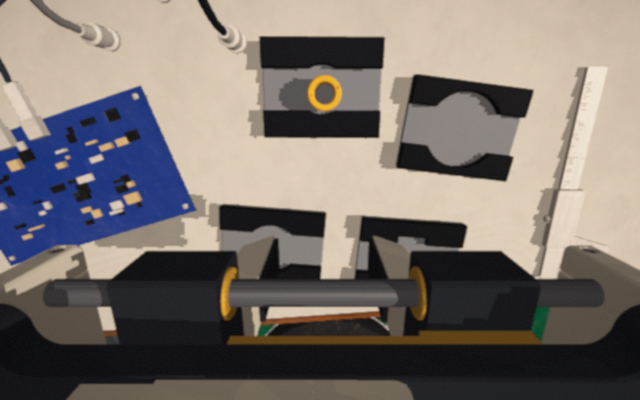

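Call:
jog_arm:
  motion:
    - [[0.0144,-0.133,-0.045],[0,0,0]]
    - [[0.0144,-0.133,-0.045],[0,0,0]]
    - [[0.0144,-0.133,0],[0,0,0]]
    - [[0.0144,-0.133,0],[0,0,0]]
    - [[0.0144,-0.133,0],[0,0,0]]

```text
time: 15.2
position: [0.4485, -0.0289, 0.1609]
tool_rot: [-0.0, 0.996, 0.088, 0.0]
wrist_force: [0.6, -0.5, -0.1]
width: 0.0505
gripper_force: 0.0
```

Call:
jog_arm:
  motion:
    - [[0.0144,-0.133,0],[0,0,0]]
    - [[0.0144,-0.133,0],[0,0,0]]
    - [[0.0144,-0.133,0],[0,0,0]]
    - [[0,0,0],[0,0,-0.11]]
    - [[0,0,0],[0,0,-0.11]]

```text
time: 15.82
position: [0.4371, 0.1309, 0.1606]
tool_rot: [-0.0, 0.965, 0.262, 0.0]
wrist_force: [-0.6, 0.4, 0.1]
width: 0.0505
gripper_force: 0.0
```

Call:
jog_arm:
  motion:
    - [[0,0,0],[0,0,-0.11]]
    - [[0,0,0],[0,0,-0.11]]
    - [[0,0,0],[0,0,-0.11]]
    - [[0,0,0],[0,0,-0.11]]
    - [[0,0,0],[0,0,-0.11]]

```text
time: 16.45
position: [0.4374, 0.1297, 0.1607]
tool_rot: [-0.0, 0.767, 0.641, 0.0]
wrist_force: [0.8, 0.6, 0.3]
width: 0.0505
gripper_force: 0.0
```

Call:
jog_arm:
  motion:
    - [[0,0,0],[0,0,0]]
    - [[0,0,0],[0,0,0]]
    - [[0,0,0],[0,0,0]]
    - [[0,0,0],[0,0,0]]
    - [[0,0,0],[0,0,0]]

```text
time: 17.08
position: [0.4372, 0.1291, 0.1607]
tool_rot: [0.0, 0.77, 0.638, 0.0]
wrist_force: [-0.8, -0.8, -0.2]
width: 0.0506
gripper_force: 0.0
```

```bash
python3 - <<'E'
from h import *
p=load("w5.npz")
P=np.array([ray(p,*k,.012)[:2] for k in [(414,75),(532,90),(508,180),(397,165)]]); e=P[1]+P[2]-P[0]-P[3]
print("large",P.mean(0).round(4),np.degrees(np.arctan2(e[1],e[0])).round(1),"pocket",ray(p,457,128,.005))
s=monitor.state(); print(s["time"],s["position"],s["tool_rot"],s["joint_positions"].round(2),s["width"])
p=shot("wrist"); cv2.imwrite("pics/w6.png",p["pixels"]); np.savez("w6.npz",c2w=p["c2w"],f=p["f"],cx=p["cx"],cy=p["cy"])
for t in ["gauge_block","flange_large","flange_small"]:
    print(t,[(np.round(r["box"]).astype(int).tolist(),round(r["score"],2)) for r in search_frame(t,p)[:2]])
im=p["pixels"]; hsv=cv2.cvtColor(im,cv2.COLOR_BGR2HSV)
m=cv2.inRange(hsv,(0,0,110),(180,70,255)); n,l,st,c=cv2.connectedComponentsWithStats(m)
for i in range(1,n):
    if 150<st[i,4]<8000:
        ct=np.argwhere(l==i)[:,::-1].astype(np.float32); W=np.array([ray(p,*k,.0256)[:2] for k in ct],np.float32)
        r=cv2.minAreaRect(W); print(st[i],np.round(r[0],4),np.round(r[1],4),round(r[2],1))
E
```

```text
large [ 0.5489 -0.4005] -87.0 pocket [ 0.54929747 -0.39852376  0.005     ]
17.075 [0.43715209 0.12905692 0.16074058] [2.59498176e-06 7.69629693e-01 6.38490513e-01 2.84019338e-05] [ 0.01  0.25 -0.4   2.09  0.13  0.82 -0.66] 0.05063155892770743
gauge_block [([317, 59, 21, 46], 0.71)]
flange_large [([177, 20, 59, 62], 0.59)]
flange_small []
[  23    0  147   74 1211] [0.2779 0.2971] [0.028  0.1219] 53.3
[ 178   18   61   63 2609] [0.3648 0.2707] [0.0473 0.0498] 79.3
[317  59  20  46 830] [0.4581 0.2274] [0.0363 0.0163] 79.0
[202 152  31  17 230] [0.3455 0.1795] [0.0302 0.0066] 11.2
[138 168  63  28 769] [0.2947 0.1694] [0.0655 0.0142] 10.6
[   0  210   70   64 2885] [0.1321 0.1398] [0.0933 0.0499] 10.1
[601 228  39  43 920] [0.7227 0.0178] [0.0227 0.0666] 53.7
[254 307  48  29 769] [ 0.3605 -0.0035] [0.0364 0.053 ] 79.4
[534 307  16  13 166] [ 0.6448 -0.0459] [0.0153 0.0152] 79.4
[ 93 308  23  37 412] [0.1728 0.0224] [0.0475 0.0237] 60.4
[531 321  15  20 195] [ 0.6405 -0.0684] [0.0252 0.0153] 79.4
```

View pics/w6.png

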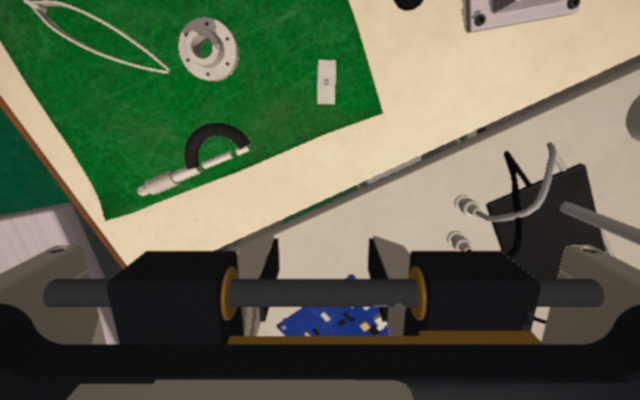

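Call:
jog_arm:
  motion:
    - [[0.1275,0.003,0],[0,0,0]]
    - [[0.1275,0.003,0],[0,0,0]]
    - [[0,0,0.12],[0,0,0]]
    - [[0,0,0.12],[0,0,0]]
    - [[0,0,0.02],[0,0,0]]

```text
time: 17.9
position: [0.4557, 0.2276, 0.0539]
tool_rot: [-0.001, 0.769, 0.639, -0.003]
wrist_force: [-0.3, -0.1, -0.9]
width: 0.0508
gripper_force: 0.0
```

Call:
jog_arm:
  motion:
    - [[0,0,0],[0,0,0]]
    - [[0,0,0],[0,0,0]]
    - [[0,0,0],[0,0,0]]
    - [[0,0,0],[0,0,0]]
    - [[0,0,0],[0,0,0]]

```text
time: 18.52
position: [0.4586, 0.2288, 0.0572]
tool_rot: [0.0, 0.77, 0.639, 0.0]
wrist_force: [-0.2, 0.5, 0.2]
width: 0.0504
gripper_force: 0.0
```

Spot on. Down 40 mm (0.1), then close.

Call:
jog_arm:
  motion:
    - [[0,0,0.05],[0,0,0]]
    - [[0,0,0.04],[0,0,0]]
    - [[0,0,0.01],[0,0,0]]
    - [[0,0,0],[0,0,0]]
    - [[0,0,0],[0,0,0]]

```text
time: 19.15
position: [0.4586, 0.2291, 0.0171]
tool_rot: [0.0, 0.769, 0.639, 0.0]
wrist_force: [-0.4, 0.2, 0.5]
width: 0.0502
gripper_force: 0.0
```

Call:
jog_arm:
  motion:
    - [[0,0,0],[0,0,0]]
    - [[0,0,0],[0,0,0]]
    - [[0,0,0],[0,0,0]]
    - [[0,0,0],[0,0,0]]
    - [[0,0,0],[0,0,0]]
  gripper: 1
  squeeze: 25

```text
time: 19.77
position: [0.4584, 0.2288, 0.0168]
tool_rot: [0.0, 0.769, 0.639, 0.0]
wrist_force: [0.4, -0.8, 1.1]
width: 0.0151
gripper_force: 25.0
```

Call:
jog_arm:
  motion:
    - [[0,0,-0.12],[0,0,0]]
    - [[0,0,-0.155],[0,0,0]]
    - [[-0.1397,0.0185,0],[0,0,0]]
    - [[-0.1397,0.0185,0],[0,0,0]]
    - [[-0.1397,0.0185,0],[0,0,0]]

```text
time: 20.4
position: [0.449, 0.0583, 0.127]
tool_rot: [0.0, 0.769, 0.639, 0.0]
wrist_force: [1.3, -0.1, -1.1]
width: 0.0146
gripper_force: 25.0
```

Call:
jog_arm:
  motion:
    - [[-0.1397,0.0185,0],[0,0,0]]
    - [[-0.1397,0.0185,0],[0,0,0]]
    - [[-0.1397,0.0185,0],[0,0,0]]
    - [[-0.1397,0.0185,0],[0,0,0]]
    - [[-0.1397,0.0185,0],[0,0,0]]

```text
time: 21.02
position: [0.4338, -0.2232, 0.1268]
tool_rot: [0.0, 0.769, 0.639, 0.0]
wrist_force: [1.5, -0.2, -0.9]
width: 0.0145
gripper_force: 25.0
```

Call:
jog_arm:
  motion:
    - [[-0.1397,0.0185,0],[0,0,0]]
    - [[-0.1397,0.0185,0],[0,0,0]]
    - [[-0.1397,0.0185,0],[0,0,0]]
    - [[0,0,0],[0,0,0.1185]]
    - [[0,0,0],[0,0,0.1185]]

```text
time: 21.65
position: [0.4242, -0.3912, 0.1261]
tool_rot: [-0.0, 0.876, 0.482, -0.0]
wrist_force: [-0.0, -0.6, -0.9]
width: 0.0151
gripper_force: 25.0
```

Call:
jog_arm:
  motion:
    - [[0,0,0],[0,0,0.1185]]
    - [[0,0,0],[0,0,0.1185]]
    - [[0,0,0],[0,0,0.1185]]
    - [[0,0,0],[0,0,0.1185]]
    - [[0,0,0],[0,0,0.1185]]

```text
time: 22.28
position: [0.4248, -0.39, 0.1264]
tool_rot: [-0.0, 0.999, 0.038, -0.0]
wrist_force: [-0.5, 0.6, -0.0]
width: 0.0145
gripper_force: 25.0
```

Call:
jog_arm:
  motion:
    - [[0,0,0],[0,0,0]]
    - [[0,0,0],[0,0,0]]
    - [[0,0,0],[0,0,0]]
    - [[0,0,0],[0,0,0]]
    - [[0,0,0],[0,0,0]]

```text
time: 22.9
position: [0.425, -0.3904, 0.1267]
tool_rot: [-0.0, 0.999, 0.041, 0.0]
wrist_force: [-0.2, -0.5, 0.0]
width: 0.0146
gripper_force: 25.0
```

```bash
python3 - <<'E'
from h import *
T=pose(); print(T[:3,3],monitor.state()["tool_rot"],monitor.state()["joint_positions"].round(2)); print((T[:3,:3].T@(np.array([.424,-.390,.05])-T[:3,3])/.4).round(4),"toolx yaw",np.degrees(np.arctan2(T[1,0],T[0,0])))
E
```

```text
[ 0.42500272 -0.39040077  0.12673791] [-2.52844345e-05  9.99141766e-01  4.14213528e-02  4.88698198e-05] [ 0.62  0.47  0.1   1.84 -0.06  0.83 -0.74]
[-0.0024 -0.0012  0.1918] toolx yaw 4.747895612554926
```

Call:
jog_arm:
  motion:
    - [[-0.002,0,0.12],[0,0,0]]
    - [[0,0,0.1],[0,0,0]]
    - [[0,0,0],[0,0,0]]
    - [[0,0,0],[0,0,0]]
    - [[0,0,0],[0,0,0]]

```text
time: 23.52
position: [0.4256, -0.3916, 0.0408]
tool_rot: [0.001, 0.999, 0.041, 0.001]
wrist_force: [0.4, 0.5, -0.4]
width: 0.0148
gripper_force: 25.0
```

Call:
jog_arm:
  motion:
    - [[0,0,0.02],[0,0,0]]
    - [[0,0,0.02],[0,0,0]]
    - [[0,0,0.007],[0,0,0]]
    - [[0,0,0],[0,0,0]]
    - [[0,0,0],[0,0,0]]

```text
time: 24.15
position: [0.4243, -0.3905, 0.0199]
tool_rot: [0.0, 0.999, 0.041, 0.0]
wrist_force: [0.8, -1.5, -1.1]
width: 0.0144
gripper_force: 25.0
```

Call:
jog_arm:
  motion:
    - [[0,0,0.005],[0,0,0]]
    - [[0,0,0],[0,0,0]]
    - [[0,0,0],[0,0,0]]
    - [[0,0,0],[0,0,0]]
    - [[0,0,0],[0,0,0]]

```text
time: 24.78
position: [0.4245, -0.3906, 0.0182]
tool_rot: [0.0, 0.999, 0.041, 0.0]
wrist_force: [-0.9, 0.5, 3.5]
width: 0.0151
gripper_force: 25.0
```

Call:
jog_arm:
  motion:
    - [[0,0,0],[0,0,0]]
    - [[0,0,0],[0,0,0]]
    - [[0,0,0],[0,0,0]]
    - [[0,0,-0.12],[0,0,0]]
    - [[0,0,-0.14],[0,0,0]]
  gripper: 0.45

```text
time: 25.4
position: [0.4233, -0.3895, 0.1216]
tool_rot: [-0.001, 0.999, 0.041, -0.001]
wrist_force: [1.4, -1.0, 0.5]
width: 0.0503
gripper_force: 0.0
```

```bash
python3 - <<'E'
from h import *
def disc(p,im,roi,z):
    x,y,w,h=roi; hsv=cv2.cvtColor(im,cv2.COLOR_BGR2HSV); m=cv2.inRange(hsv,(35,90,20),(85,255,255)); m=255-m
    k=np.zeros_like(m); k[y:y+h,x:x+w]=m[y:y+h,x:x+w]
    c=max(cv2.findContours(k,cv2.RETR_EXTERNAL,cv2.CHAIN_APPROX_NONE)[0],key=cv2.contourArea)[:,0]
    W=np.array([ray(p,*q,z)[:2] for q in c],np.float32); e=cv2.minEnclosingCircle(W); f=cv2.fitEllipse(W)
    return np.round(e[0],4),round(2*e[1],4),np.round(f[0],4),np.round(f[1],4)
p=load("w6.npz"); im=cv2.imread("pics/w6.png"); print("FL w6",disc(p,im,(172,10,72,78),.0122))
p=load("w1.npz"); im=cv2.imread("pics/w1.png"); print("FL w1",disc(p,im,(192,38,60,62),.0122))
p=shot("scene"); print("FL sc",disc(p,p["pixels"],(303,287,30,28),.0122),"FS",disc(p,p["pixels"],(257,304,24,24),.0114))
q=shot("side"); print("FL side",disc(q,q["pixels"],(240,182,21,14),.0122),"FS",disc(q,q["pixels"],(260,170,15,14),.0114))
for r in search_frame("gauge_block",q): print(r["box"],r["score"])
print(monitor.state()["position"])
E
```

```text
FL w6 (array([0.3611, 0.2737]), 0.054, array([0.3609, 0.2735]), array([0.0506, 0.0529]))
FL w1 (array([0.3608, 0.2738]), 0.0534, array([0.3607, 0.2736]), array([0.0503, 0.0525]))
FL sc (array([0.3598, 0.2761]), 0.0634, array([0.3598, 0.2766]), array([0.0527, 0.0614])) FS (array([0.4365, 0.3608]), 0.049, array([0.4369, 0.3618]), array([0.0381, 0.0466]))
FL side (array([0.3627, 0.2785]), 0.1109, array([0.3613, 0.2776]), array([0.048 , 0.1003])) FS (array([0.4481, 0.3804]), 0.1055, array([0.4466, 0.3803]), array([0.0433, 0.1125]))
[345.5, 312.3, 23.2, 13.6] 0.54
[ 0.42640006 -0.39224915  0.12535717]
```

Call:
jog_arm:
  motion:
    - [[0.025,-0.139,-0.02],[0,0,0]]
    - [[0.025,-0.139,0],[0,0,0]]
    - [[0.025,-0.139,0],[0,0,0]]
    - [[0.025,-0.139,0],[0,0,0]]
    - [[0.025,-0.139,0],[0,0,0]]
  gripper: 0.26

```text
time: 26.18
position: [0.4502, -0.1072, 0.1288]
tool_rot: [-0.0, 0.999, 0.041, -0.001]
wrist_force: [0.1, 0.1, 0.8]
width: 0.0679
gripper_force: 0.0
```

Call:
jog_arm:
  motion:
    - [[0.025,-0.139,0],[0,0,0]]
    - [[-0.0287,-0.139,0],[0,0,0]]
    - [[-0.0287,-0.139,0],[0,0,0]]
    - [[-0.0287,-0.139,0],[0,0,0]]
    - [[-0.0287,-0.139,0],[0,0,0]]

```text
time: 26.8
position: [0.3909, 0.1662, 0.1289]
tool_rot: [0.0, 0.999, 0.041, -0.001]
wrist_force: [1.0, 0.3, -0.3]
width: 0.068
gripper_force: 0.0
```

Call:
jog_arm:
  motion:
    - [[-0.0287,-0.139,0],[0,0,0]]
    - [[-0.0287,-0.139,0],[0,0,0]]
    - [[0,0,0],[0,0,0]]
    - [[0,0,0],[0,0,0]]
    - [[0,0,0],[0,0,0]]

```text
time: 27.42
position: [0.3606, 0.272, 0.1293]
tool_rot: [0.001, 0.999, 0.04, -0.001]
wrist_force: [0.1, 1.0, 0.1]
width: 0.0681
gripper_force: 0.0
```

```bash
python3 - <<'E'
from h import *
s=monitor.state();T=pose(); print(s["time"],T[:3,3],s["joint_positions"].round(2),s["width"]); print((T[:3,:3].T@(np.array([.361,.2735,.05])-T[:3,3])/.4).round(4),"toolx yaw",np.degrees(np.arctan2(T[1,0],T[0,0])))
p=shot("wrist"); cv2.imwrite("pics/w7.png",p["pixels"])
print(search_frame("flange_small",p)[:1],proj(p,[.4365,.361,.0114]))
np.savez("w7.npz",c2w=p["c2w"],f=p["f"],cx=p["cx"],cy=p["cy"])
E
```

```text
27.425 [0.36055022 0.27198889 0.12928728] [-0.52  0.28 -0.21  2.13  0.09  0.74 -2.28] 0.06813382693901722
[ 0.0017 -0.0039  0.1982] toolx yaw 4.590061157836666
[{'box': [203.7, 78.6, 44.0, 46.0], 'score': 0.67}] [222.99234649 102.56858902]
```

View pics/w7.png

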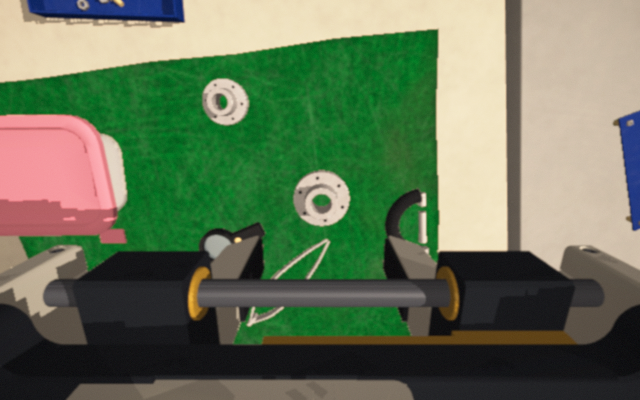

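```bash
cat >> h.py <<'E'
def disc(p,im,roi,z):
    x,y,w,h=roi; hsv=cv2.cvtColor(im,cv2.COLOR_BGR2HSV); m=255-cv2.inRange(hsv,(35,90,20),(85,255,255))
    k=np.zeros_like(m); k[y:y+h,x:x+w]=m[y:y+h,x:x+w]
    c=max(cv2.findContours(k,cv2.RETR_EXTERNAL,cv2.CHAIN_APPROX_NONE)[0],key=cv2.contourArea)[:,0]
    W=np.array([ray(p,*q,z)[:2] for q in c],np.float32); e=cv2.minEnclosingCircle(W); f=cv2.fitEllipse(W)
    return np.round(e[0],4),round(2*e[1],4),np.round(f[0],4),np.round(f[1],4)
E
python3 - <<'E'
from h import *
p=load("w7.npz"); im=cv2.imread("pics/w7.png")
print(disc(p,im,(285,162,72,70),.0122),disc(p,im,(197,72,58,60),.0114),[ray(p,u,v,.005)[:2].round(3) for u,v in((262,228),(387,225),(328,241))])
T=pose(); print(T[:3,3],(T[:3,:3].T@(np.array([.361,.2735,.045])-T[:3,3])/.4).round(4))
E
```

```text
(array([0.3607, 0.2735]), 0.0531, array([0.3607, 0.2737]), array([0.0507, 0.0521])) (array([0.4374, 0.3595]), 0.0387, array([0.4373, 0.3595]), array([0.0367, 0.038 ])) [array([0.325, 0.328]), array([0.338, 0.209]), array([0.317, 0.264])]
[0.36087881 0.27232539 0.12966146] [ 0.0006 -0.003   0.2117]
```

Call:
jog_arm:
  motion:
    - [[0,-0.003,0.12],[0,0,0]]
    - [[0,0,0.09],[0,0,0]]
    - [[0,0,0],[0,0,0]]
    - [[0,0,0],[0,0,0]]
    - [[0,0,0],[0,0,0]]
  gripper: 0.31

```text
time: 28.15
position: [0.3616, 0.2757, 0.0475]
tool_rot: [-0.001, 0.999, 0.041, 0.001]
wrist_force: [0.4, 0.5, -0.2]
width: 0.0634
gripper_force: 0.0
```

Call:
jog_arm:
  motion:
    - [[0,0,0],[0,0,0]]
    - [[0,0,0],[0,0,0]]
    - [[0,0,0],[0,0,0]]
    - [[0,0,0],[0,0,0]]
    - [[0,0,0],[0,0,0]]

```text
time: 28.78
position: [0.3603, 0.275, 0.0459]
tool_rot: [0.0, 0.999, 0.041, -0.0]
wrist_force: [-0.9, -0.9, -0.4]
width: 0.0636
gripper_force: 0.0
```

Call:
jog_arm:
  motion:
    - [[0.001,0.003,0.03],[0,0,0]]
    - [[0,0,0.03],[0,0,0]]
    - [[0,0,0.015],[0,0,0]]
    - [[0,0,0],[0,0,0]]
    - [[0,0,0],[0,0,0]]

```text
time: 29.4
position: [0.3607, 0.2738, 0.0156]
tool_rot: [0.0, 0.999, 0.041, -0.0]
wrist_force: [-0.2, -0.1, -0.3]
width: 0.0636
gripper_force: 0.0
```

Call:
jog_arm:
  motion:
    - [[0,0,0],[0,0,0]]
    - [[0,0,0],[0,0,0]]
    - [[0,0,0],[0,0,0]]
    - [[0,0,0],[0,0,0]]
    - [[0,0,0],[0,0,0]]
  gripper: 1
  squeeze: 40

```text
time: 30.02
position: [0.3608, 0.2738, 0.0159]
tool_rot: [0.0, 0.999, 0.041, -0.0]
wrist_force: [0.5, 0.8, -1.8]
width: 0.0478
gripper_force: 39.7
```

Call:
jog_arm:
  motion:
    - [[0,0,-0.05],[0,0,0]]
    - [[0,0,-0.11],[0,0,0]]
    - [[0,0,-0.11],[0,0,0]]
    - [[0.0253,0.132,0],[0,0,0]]
    - [[0.0253,0.132,0],[0,0,0]]

```text
time: 30.65
position: [0.3902, 0.1695, 0.1247]
tool_rot: [-0.0, 0.999, 0.042, 0.001]
wrist_force: [1.4, -0.4, -2.0]
width: 0.0475
gripper_force: 39.7
```

Call:
jog_arm:
  motion:
    - [[0.0253,0.132,0],[0,0,0]]
    - [[0.0253,0.132,0],[0,0,0]]
    - [[0.0253,0.132,0],[0,0,0]]
    - [[0.0253,0.132,0],[0,0,0]]
    - [[0.0253,0.132,0],[0,0,0]]

```text
time: 31.28
position: [0.4618, -0.0903, 0.1239]
tool_rot: [-0.0, 0.999, 0.041, -0.0]
wrist_force: [1.2, 1.0, -2.5]
width: 0.0473
gripper_force: 39.7
```

Call:
jog_arm:
  motion:
    - [[0.0253,0.132,0],[0,0,0]]
    - [[0.0253,0.132,0],[0,0,0]]
    - [[0.0253,0.132,0],[0,0,0]]
    - [[0.0253,0.132,0],[0,0,0]]
    - [[0.0253,0.132,0],[0,0,0]]

```text
time: 31.9
position: [0.5339, -0.3489, 0.1233]
tool_rot: [-0.0, 0.999, 0.041, -0.0]
wrist_force: [1.0, -0.8, -2.0]
width: 0.0476
gripper_force: 39.7
```

Call:
jog_arm:
  motion:
    - [[0.0253,0.132,0],[0,0,0]]
    - [[0,0,0],[0,0,0]]
    - [[0,0,0],[0,0,0]]
    - [[0,0,0],[0,0,0]]
    - [[0,0,0],[0,0,0]]

```text
time: 32.52
position: [0.5489, -0.3978, 0.124]
tool_rot: [-0.0, 0.999, 0.042, 0.0]
wrist_force: [-0.1, -0.5, -2.4]
width: 0.0476
gripper_force: 39.7
```

```bash
python3 - <<'E'
from h import *
s=monitor.state();T=pose(); print(s["time"],T[:3,3],s["joint_positions"].round(2),s["width"]); print((T[:3,:3].T@(np.array([.549,-.400,.0173])-T[:3,3])/.4).round(4),"toolx yaw",np.degrees(np.arctan2(T[1,0],T[0,0])))
p=shot("wrist"); q=shot("side")
cv2.imwrite("pics/w8.png",np.hstack([cv2.resize(p["pixels"][140:340,200:450],None,fx=1.6,fy=1.6),cv2.resize(q["pixels"][200:380,280:480],None,fx=1.78,fy=1.78)[:320]]))
E
```

```text
32.525 [ 0.54885905 -0.39778354  0.12404983] [ 0.55  0.63  0.06  1.58 -0.04  0.94 -0.87] 0.04761379208555341
[-1.000e-04  5.700e-03  2.669e-01] toolx yaw 4.8345853993013135
```

View pics/w8.png

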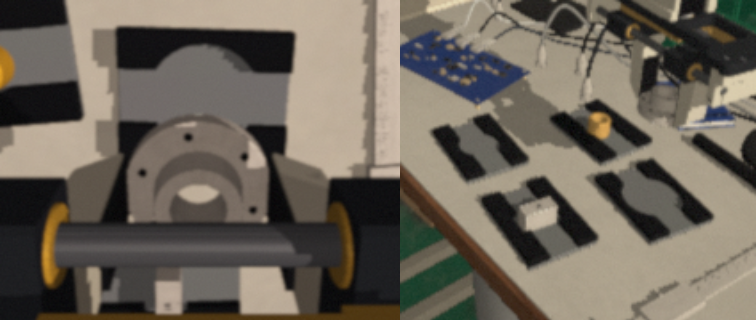

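Call:
jog_arm:
  motion:
    - [[0,0.005,0.1],[0,0,0]]
    - [[0,0,0.1],[0,0,0]]
    - [[0,0,0],[0,0,0]]
    - [[0,0,0],[0,0,0]]
    - [[0,0,0],[0,0,0]]

```text
time: 33.25
position: [0.5503, -0.4024, 0.0464]
tool_rot: [0.001, 0.999, 0.041, 0.002]
wrist_force: [0.3, -0.4, -2.3]
width: 0.0476
gripper_force: 39.7
```

Call:
jog_arm:
  motion:
    - [[0,0,0.03],[0,0,0]]
    - [[0,0,0.02],[0,0,0]]
    - [[0,0,0.01],[0,0,0]]
    - [[0,0,0],[0,0,0]]
    - [[0,0,0],[0,0,0]]

```text
time: 33.88
position: [0.5488, -0.4015, 0.02]
tool_rot: [0.0, 0.999, 0.041, 0.0]
wrist_force: [0.0, -0.6, -2.1]
width: 0.0477
gripper_force: 39.7
```

Call:
jog_arm:
  motion:
    - [[0,0,0.005],[0,0,0]]
    - [[0,0,0.002],[0,0,0]]
    - [[0,0,0],[0,0,0]]
    - [[0,0,0],[0,0,0]]
    - [[0,0,0],[0,0,0]]

```text
time: 34.5
position: [0.5487, -0.4015, 0.0174]
tool_rot: [0.0, 0.999, 0.041, 0.0]
wrist_force: [-1.8, 0.7, 1.1]
width: 0.0476
gripper_force: 39.8
```

Call:
jog_arm:
  motion:
    - [[0,0,0],[0,0,0]]
    - [[0,0,0],[0,0,0]]
    - [[0,0,0],[0,0,0]]
    - [[0,0,-0.12],[0,0,0]]
    - [[0,0,-0.14],[0,0,0]]
  gripper: 0.26

```text
time: 35.12
position: [0.5477, -0.4007, 0.1206]
tool_rot: [-0.001, 0.999, 0.041, -0.001]
wrist_force: [1.2, -0.9, 0.3]
width: 0.0681
gripper_force: 0.0
```

```bash
python3 - <<'E'
from h import *
p=load("w7.npz")
for z in(.03,.05,.08):print(z,[ray(p,u,v,z)[:2].round(3) for u,v in((100,120),(112,170),(118,230))])
s=shot("scene")  # pink lid top edge & knob in scene_c crop: (215,548) (305,560) (325,580)
for z in(.03,.05,.08):print(z,[ray(s,160+a/2.4,110+b/2.4,z)[:2].round(3) for a,b in((215,548),(290,552),(325,582))])
T=pose(); print(T[:3,3])
E
```

```text
0.03 [array([0.416, 0.451]), array([0.377, 0.446]), array([0.324, 0.448])]
0.05 [array([0.418, 0.437]), array([0.382, 0.433]), array([0.333, 0.434])]
0.08 [array([0.421, 0.416]), array([0.389, 0.413]), array([0.347, 0.414])]
0.03 [array([0.43, 0.44]), array([0.369, 0.415]), array([0.328, 0.428])]
0.05 [array([0.419, 0.452]), array([0.36 , 0.428]), array([0.32, 0.44])]
0.08 [array([0.404, 0.469]), array([0.347, 0.446]), array([0.308, 0.457])]
[ 0.55233445 -0.4040753   0.13071107]
```

Call:
jog_arm:
  motion:
    - [[-0.0086,-0.137,-0.02],[0,0,0]]
    - [[-0.0086,-0.137,0],[0,0,0]]
    - [[-0.0086,-0.137,0],[0,0,0]]
    - [[-0.0086,-0.137,0],[0,0,0]]
    - [[-0.0086,-0.137,0],[0,0,0]]
  gripper: 0.41

```text
time: 35.8
position: [0.5089, -0.128, 0.1294]
tool_rot: [0.0, 0.999, 0.041, 0.001]
wrist_force: [0.4, 1.3, 0.3]
width: 0.0543
gripper_force: 0.0
```

Call:
jog_arm:
  motion:
    - [[-0.0086,-0.137,0],[0,0,0]]
    - [[-0.0086,-0.137,0],[0,0,0]]
    - [[-0.0086,-0.137,0],[0,0,0]]
    - [[-0.0086,-0.137,0],[0,0,0]]
    - [[-0.0086,-0.137,0],[0,0,0]]

```text
time: 36.42
position: [0.4692, 0.1437, 0.1295]
tool_rot: [-0.0, 0.999, 0.041, 0.001]
wrist_force: [0.5, 0.4, 0.5]
width: 0.0544
gripper_force: 0.0
```

Call:
jog_arm:
  motion:
    - [[-0.0086,-0.137,0],[0,0,0]]
    - [[-0.0086,-0.137,0],[0,0,0]]
    - [[-0.0086,-0.137,0],[0,0,0]]
    - [[-0.0086,-0.137,0],[0,0,0]]
    - [[0,0,0],[0,0,0]]

```text
time: 37.05
position: [0.4352, 0.3656, 0.1295]
tool_rot: [-0.002, 0.999, 0.045, 0.0]
wrist_force: [0.5, 0.3, -0.1]
width: 0.054
gripper_force: 0.0
```

Call:
jog_arm:
  motion:
    - [[0,0,0],[0,0,0]]
    - [[0,0,0],[0,0,0]]
    - [[0,0,0],[0,0,0]]
    - [[0,0,0],[0,0,0]]
    - [[0,0,0],[0,0,0]]

```text
time: 37.67
position: [0.4377, 0.3589, 0.1292]
tool_rot: [-0.0, 0.999, 0.041, 0.0]
wrist_force: [0.3, -0.1, -0.4]
width: 0.0539
gripper_force: 0.0
```

```bash
python3 - <<'E'
from h import *
s=monitor.state();T=pose(); print(s["time"],T[:3,3],s["joint_positions"].round(2),s["width"]); print((T[:3,:3].T@(np.array([.4373,.3595,.016])-T[:3,3])/.4).round(4),"toolx yaw",np.degrees(np.arctan2(T[1,0],T[0,0])))
p=shot("wrist"); cv2.imwrite("pics/w9.png",p["pixels"]); x,y=proj(p,[.4373,.3595,.0114]).round().astype(int); print(x,y)
try: print(disc(p,p["pixels"],(x-30,y-30,60,60),.0114))
except Exception as e: print(e)
E
```

```text
37.675 [0.43767567 0.35889729 0.12920899] [-0.62  0.46 -0.14  1.86  0.09  0.83 -2.3 ] 0.05390033554275291
[-0.0009 -0.0016  0.283 ] toolx yaw 4.692215550669164
323 199
(array([0.4373, 0.3596]), 0.0389, array([0.4373, 0.3596]), array([0.0368, 0.0379]))
```

Position confirmed. Descend in two stages and grip.

Call:
jog_arm:
  motion:
    - [[-0.001,-0.001,0.1],[0,0,0]]
    - [[0,0,0.1],[0,0,0]]
    - [[0,0,0],[0,0,0]]
    - [[0,0,0],[0,0,0]]
    - [[0,0,0],[0,0,0]]

```text
time: 38.35
position: [0.4383, 0.3607, 0.0511]
tool_rot: [-0.001, 0.999, 0.041, 0.001]
wrist_force: [-0.1, -0.4, -0.5]
width: 0.0539
gripper_force: 0.0
```

Call:
jog_arm:
  motion:
    - [[0,0,0.04],[0,0,0]]
    - [[0,0,0.03],[0,0,0]]
    - [[0,0,0],[0,0,0]]
    - [[0,0,0],[0,0,0]]
    - [[0,0,0],[0,0,0]]

```text
time: 38.98
position: [0.4372, 0.3598, 0.0214]
tool_rot: [-0.0, 0.999, 0.041, 0.0]
wrist_force: [0.9, 0.4, 0.5]
width: 0.0547
gripper_force: 0.0
```

Call:
jog_arm:
  motion:
    - [[0,0,0.0135],[0,0,0]]
    - [[0,0,0],[0,0,0]]
    - [[0,0,0],[0,0,0]]
    - [[0,0,0],[0,0,0]]
    - [[0,0,0],[0,0,0]]

```text
time: 39.6
position: [0.4371, 0.3597, 0.0158]
tool_rot: [-0.0, 0.999, 0.041, 0.0]
wrist_force: [0.1, -0.2, 0.3]
width: 0.0542
gripper_force: 0.0
```

Call:
jog_arm:
  motion:
    - [[0,0,0],[0,0,0]]
    - [[0,0,0],[0,0,0]]
    - [[0,0,0],[0,0,0]]
    - [[0,0,0],[0,0,0]]
    - [[0,0,0],[0,0,0]]
  gripper: 1
  squeeze: 30

```text
time: 40.22
position: [0.4371, 0.3596, 0.0157]
tool_rot: [-0.0, 0.999, 0.041, 0.0]
wrist_force: [-0.1, 0.2, -0.3]
width: 0.0338
gripper_force: 29.8
```

Call:
jog_arm:
  motion:
    - [[0,0,-0.05],[0,0,0]]
    - [[0,0,-0.11],[0,0,0]]
    - [[0,0,-0.11],[0,0,0]]
    - [[0,0.1398,0],[0,0,0]]
    - [[0,0.1398,0],[0,0,0]]

```text
time: 40.85
position: [0.447, 0.2478, 0.126]
tool_rot: [-0.001, 0.999, 0.042, 0.002]
wrist_force: [1.3, -0.1, -1.7]
width: 0.034
gripper_force: 29.8
```

```bash
python3 - <<'E'
from h import *
p=load("w5.npz"); a,b=[ray(p,u,v,.012)[:2] for u,v in((221,206),(325,212))]; d=(b-a)/np.linalg.norm(b-a); n=np.array([d[1],-d[0]]); n*=-np.sign(n[0]); print(a,b,np.linalg.norm(b-a),(a+b)/2+.038*n,np.degrees(np.arctan2(d[1],d[0])))
p=load("w3.npz"); a,b=[ray(p,u,v,.012)[:2] for u,v in((272,185),(366,192))]; d=(b-a)/np.linalg.norm(b-a); n=np.array([d[1],-d[0]]); n*=-np.sign(n[0]); print(a,b,np.linalg.norm(b-a),(a+b)/2+.038*n,np.degrees(np.arctan2(d[1],d[0])))
E
```

```text
[ 0.44664374 -0.20840223] [ 0.45748316 -0.30089842] 0.09312915196535362 [ 0.41432172 -0.2590732 ] -83.31612033885854
[ 0.44747314 -0.20791816] [ 0.45589681 -0.3011111 ] 0.09357287322671043 [ 0.41383927 -0.25793549] -84.83509922414613
```

Call:
jog_arm:
  motion:
    - [[0,0.1398,0],[0,0,0]]
    - [[0,0.1398,0],[0,0,0]]
    - [[0,0.1398,0],[0,0,0]]
    - [[-0.0313,0.1398,0],[0,0,0]]
    - [[-0.0313,0.1398,0],[0,0,0]]

```text
time: 41.48
position: [0.4445, -0.0343, 0.1251]
tool_rot: [-0.0, 0.999, 0.041, 0.001]
wrist_force: [1.2, -0.3, -1.0]
width: 0.034
gripper_force: 29.8
```

Call:
jog_arm:
  motion:
    - [[-0.0313,0.1398,0],[0,0,0]]
    - [[-0.0313,0.1398,0],[0,0,0]]
    - [[-0.0313,0.1398,0],[0,0,0]]
    - [[-0.0313,0.1398,0],[0,0,0]]
    - [[0,0,0],[0,0,0]]

```text
time: 42.1
position: [0.4118, -0.2653, 0.1253]
tool_rot: [0.002, 0.999, 0.037, 0.001]
wrist_force: [0.6, -0.1, -0.6]
width: 0.0335
gripper_force: 29.7
```

Call:
jog_arm:
  motion:
    - [[0,0,0],[0,0,0]]
    - [[0,0,0],[0,0,0]]
    - [[0,0,0],[0,0,0]]
    - [[0,0,0.1],[0,0,0]]
    - [[0,0,0],[0,0,0]]

```text
time: 42.72
position: [0.4108, -0.2575, 0.0817]
tool_rot: [-0.002, 0.999, 0.042, -0.003]
wrist_force: [-0.3, 0.5, -1.1]
width: 0.0337
gripper_force: 29.7
```

```bash
python3 - <<'E'
from h import *
s=monitor.state();T=pose(); print(s["time"],T[:3,3],s["joint_positions"].round(2),s["width"]); print((T[:3,:3].T@(np.array([.413,-.260,.0171])-T[:3,3])/.4).round(4),"toolx yaw",np.degrees(np.arctan2(T[1,0],T[0,0])))
E
```

```text
42.725 [ 0.41084931 -0.25746587  0.08172401] [ 0.44  0.41  0.08  2.08 -0.05  0.65 -0.94] 0.03370590145101235
[0.0056 0.0073 0.1615] toolx yaw 4.818561187718148
```

Settle while descending to about 40 mm.

Call:
jog_arm:
  motion:
    - [[0,0,0.1],[0,0,0]]
    - [[0,0,0],[0,0,0]]
    - [[0,0,0],[0,0,0]]
    - [[0,0,0],[0,0,0]]
    - [[0,0,0],[0,0,0]]

```text
time: 43.35
position: [0.4136, -0.26, 0.0449]
tool_rot: [0.0, 0.999, 0.041, 0.001]
wrist_force: [0.2, -0.0, -1.0]
width: 0.0336
gripper_force: 29.7
```

Call:
jog_arm:
  motion:
    - [[0,0,0.035],[0,0,0]]
    - [[0,0,0.025],[0,0,0]]
    - [[0,0,0.008],[0,0,0]]
    - [[0,0,0],[0,0,0]]
    - [[0,0,0],[0,0,0]]

```text
time: 43.98
position: [0.4121, -0.2591, 0.0169]
tool_rot: [-0.001, 0.999, 0.041, -0.001]
wrist_force: [-4.2, 2.5, 15.2]
width: 0.0336
gripper_force: 30.5
```

Call:
jog_arm:
  motion:
    - [[0,0,-0.002],[0,0,0]]
    - [[0,0,0],[0,0,0]]
    - [[0,0,0],[0,0,0]]
    - [[0,0,0],[0,0,0]]
    - [[0,0,0],[0,0,0]]
  gripper: 0.41

```text
time: 44.6
position: [0.4128, -0.2596, 0.0172]
tool_rot: [-0.0, 0.999, 0.041, -0.0]
wrist_force: [-0.9, -0.5, 0.3]
width: 0.0539
gripper_force: 0.0
```

Call:
jog_arm:
  motion:
    - [[0,0,-0.06],[0,0,0]]
    - [[0,0,-0.12],[0,0,0]]
    - [[0,0,-0.12],[0,0,0]]
    - [[0,-0.1,0],[0,0,0]]
    - [[0,-0.14,0],[0,0,0]]

```text
time: 45.22
position: [0.4057, -0.1643, 0.1384]
tool_rot: [0.001, 0.999, 0.04, 0.001]
wrist_force: [1.2, 1.1, -0.0]
width: 0.0542
gripper_force: 0.0
```

Call:
jog_arm:
  motion:
    - [[0,-0.14,0],[0,0,0]]
    - [[0,-0.14,0],[0,0,0]]
    - [[0,0,0],[0,0,0]]
    - [[0,0,0],[0,0,0]]
    - [[0,0,0],[0,0,0]]

```text
time: 45.85
position: [0.3959, -0.0537, 0.1373]
tool_rot: [0.0, 0.999, 0.04, 0.0]
wrist_force: [-0.1, -0.5, -0.5]
width: 0.0538
gripper_force: 0.0
```

```bash
python3 - <<'E'
from h import *
q=shot("side"); s=shot("scene")
cv2.imwrite("pics/end.png",np.hstack([cv2.resize(q["pixels"][245:365,290:465],None,fx=3,fy=3),cv2.resize(s["pixels"][125:205,315:415],None,fx=2.7,fy=4.5)]))
for n,X in dict(FL=[.549,-.4,.012],FS=[.4125,-.26,.012],B=[.557,-.282,.015],G=[.4245,-.39,.015]).items(): print(n,proj(q,X).round(),proj(s,X).round())
for t in THINGS[:4]: print(t,[(np.round(r["box"]).astype(int).tolist(),round(r["score"],2)) for r in search_frame(t,q)[:1]],[(np.round(r["box"]).astype(int).tolist(),round(r["score"],2)) for r in search_frame(t,s)[:1]])
E
```

```text
FL [421. 309.] [357. 147.]
FS [324. 281.] [380. 177.]
B [392. 271.] [341. 162.]
G [358. 321.] [390. 156.]
flange_large [([411, 299, 26, 23], 0.63)] []
flange_small [([317, 273, 18, 19], 0.57)] [([377, 172, 9, 14], 0.56)]
bushing [([385, 263, 12, 16], 0.65)] []
gauge_block [([346, 311, 22, 16], 0.64)] [([386, 152, 9, 10], 0.65)]
```

View pics/end.png

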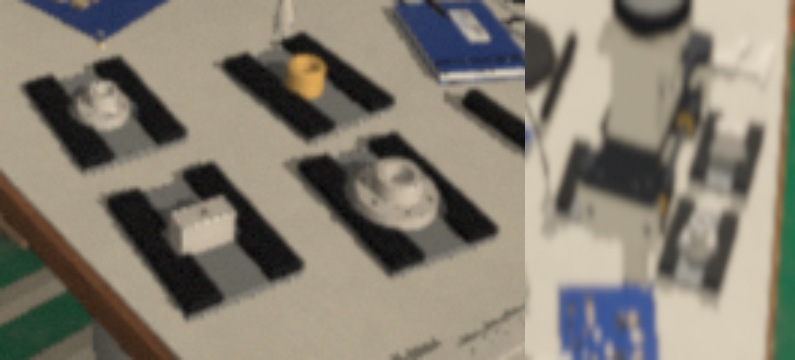

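```bash
python3 -c "
from workcell import ticket
print(ticket.finish_job())"
```

```text
the job is handed in; nothing more can be done
None
```

The job is handed in at about 46 s of the allowed 128 s: the ejector lever was pressed down, the bushing lifted out, and the final side-camera picture shows all four parts upright in their own nests, though the hand-in returned no verdict.

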